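# Stand the fallen glaze test tiles back up

### The arm

A 6-joint arm with a two-finger parallel gripper is mounted at the origin on the work surface. World frame = base frame: x ahead of the robot, y to its left, z up, the work surface at z = 0. Lengths are in mm, angles in rad, forces in N, time in s.
With the tool pointing down it reaches from about 275 to 750 mm from the base axis. Payload 10.2 kg.
Tool frame: the origin (TCP) lies at the very end of the fingers, on their centre line; the grasp point (between the pads) lies 19 mm behind it (ctrl.tcp_to_grasp is the distance from the TCP to the grasp point, in mm); z points along the fingers, x is the direction in which the jaws open and shut, and the axes are right-handed (so a half turn about z gives the same grasp; the last joint's range is limited). The gripper opens to 85 mm and grips with 20 to 120 N. Pads are 22 mm wide; open, the fingers measure 114 mm over their backs; the gripper's body (76 mm by 85 mm) begins 54 mm behind the grasp point. The pads swing forward as they close: fully open they stand 13 mm farther back than shut.
Start: joints at [-1.336, 0.313, 1.498, -0, 1.331, -0.223], TCP at [232.026, -470.951, 200.794] pointing down, gripper open.
Joint ranges: [-2.94, 2.94], [-0.97, 2.17], [0.19, 2.56], [-1.23, 4.37], [0.02, 3.11], [-2.88, 2.88]. Speed limits (rad/s): [2.39, 2.39, 3.01, 3.14, 3.14, 3.14].

### API

Orientations are given as a unit quaternion [w, x, y, z].
In Python, from rig import monitor, vision, order, ctrl gives the robot as it stands. The module is installed in compiled form; this text tells all that it offers.
- The arm moves only by the shell command python3 -m pendant 'ROWS' [FORCE]. ROWS is JSON, a list that holds one entry, the list of rows, each a list of 5 numbers: the closure, from -1 (fully open) to 1 (shut), then the shift along the world's x, y, z in m, then the turn about the world's z in degrees. In form: [[[fingers, dx, dy, dz, spin], ...]]. A call has 1 to 20 rows; each row is the pose to reach, as a shift and turn from the pose commanded when the call began; what a row does not reach only later rows make up. A row lasts 1/10 s, in which the tool goes at most 50 mm and 8.59 degrees, less where a joint would pass 70% of its speed; a pose out of reach is approached as far as the arm can. A call with a gripper value outside its range is refused whole. The fingers move at their own pace and stop on an object; FORCE is the grip in N (left out, the last holds). Time passes only in rows, so rows that repeat a pose let the fingers close. It gives the time, the measured TCP pose, the force and the opening at its end, in the units of the state.
- monitor.sense(): the state, without advancing time (a new reading comes with each control period).
- vision.capture(name): name is "scene" or "top" or "wrist"; returns (picture, depth): 384x512x3 uint8, red, green, blue; 384x512 float32, mm along the optical axis (not along the pixel's ray), 0 where there is no reading.
- vision.camera_info(name): a dict with "fov_y" (degrees; the focal length in pixels is half the picture's height over the tangent of half this angle, whatever the lens; pixels are square), "cx", "cy" (the principal point, pixels), "R" (3x3) and "t" (3): a world point X has camera coordinates R X + t; the wrist camera has in their place "hand_eye" (4x4, takes a point from camera to tool coordinates, whose origin is the TCP and whose axes are the tool frame's). Camera axes: x right, y down, z forward; pixel columns grow to the right and rows downward; lengths in mm; the calibration is good to about 2 mm. A picture is of the moment at which its call begins: read the wrist's pose just before it. camera_info takes no time and is no camera call.
- order.finish_job(): hands the job in, once; it reports no verdict.
The state is a dict: "time_s": time; "joints": joint angles; "dq": joint speeds; "tau": joint torques, N m; "eef_pos": TCP position; "ee_rot": TCP orientation; "force": force on the tool from outside, world axes, zero at the start; "wrist_torque": the same for the moment, N m; "grip_width": opening from 0.0 (shut) to 1.0 (fully open).
Only numpy, scipy, OpenCV 4.12 (cv2) and the standard library are available. Lean on these libraries where they do the work, as an engineer would, in place of code of your own. Each camera call takes 0.05 s, during which the arm holds its last target.

### The job

Two of the L-shaped glaze test tiles on the ware board, the grey-green one and the pink one, have been knocked on to their backs: with a fingertip, gently push each over by its bare foot until it stands upright on the foot again, on the spot where it fell. Do not pinch, lift or carry them, do not touch the powdery raw glaze of any tile, and leave the standing tiles and all the other things as they are.

Things in the scene. Friction and masses are not known exactly. Their poses are not given: they have to be found in the camera images.
- ware_board: fixed wooden board the tiles are on, 260 mm (its x) by 780 mm (its y), 22 mm thick; origin at the centre of its underside, on the table, so its top is 22 mm above the table
- tile_green: FALLEN tile, pale grey-green, 100 to 165 g; L-shaped, 50 mm wide: bare foot 75 mm long, 12 mm thick; plate 8 mm thick, 80 mm high over all, bare up to 42 mm, raw glaze above. Origin: middle of the heel edge (plate's back and foot's underside). x heel to toe, z up the plate. Lies on its back at the start: plate flat on the board, glazed front up, foot sticking straight up at its end (own x up, own z level, from heel to the plate's top)
- tile_green_heel (a point): middle of its heel edge, which stays on the board as the tile tips up through 90 degrees about it. Past about 40 degrees the tile is over its balance and drops on to its foot by itself
- tile_green_toe (a point): middle of the far lower edge of its foot, 75 mm from the heel: straight above the heel while the tile lies, on the board when it stands. The face to push is the foot's plate-side face, 12 mm from the line heel-toe towards the plate; pushed at 50 to 70 mm from the heel, away from the plate, the tile tips; below about 40 mm it may slide instead
- tile_green_top (a point): middle of the upper back edge of the plate, 80 mm from the heel: on the board's top while the tile lies, straight above the heel when it stands. The level direction from top to heel is the way to push; as the tile drops upright the top swings after the pushing finger
- tile_pink: FALLEN tile, dusty pink, 100 to 165 g; L-shaped, 50 mm wide: bare foot 75 mm long, 12 mm thick; plate 8 mm thick, 80 mm high over all, bare up to 42 mm, raw glaze above. Origin: middle of the heel edge (plate's back and foot's underside). x heel to toe, z up the plate. Lies on its back at the start: plate flat on the board, glazed front up, foot sticking straight up at its end (own x up, own z level, from heel to the plate's top)
- tile_pink_heel (a point): middle of its heel edge, which stays on the board as the tile tips up through 90 degrees about it. Past about 40 degrees the tile is over its balance and drops on to its foot by itself
- tile_pink_toe (a point): middle of the far lower edge of its foot, 75 mm from the heel: straight above the heel while the tile lies, on the board when it stands. The face to push is the foot's plate-side face, 12 mm from the line heel-toe towards the plate; pushed at 50 to 70 mm from the heel, away from the plate, the tile tips; below about 40 mm it may slide instead
- tile_pink_top (a point): middle of the upper back edge of the plate, 80 mm from the heel: on the board's top while the tile lies, straight above the heel when it stands. The level direction from top to heel is the way to push; as the tile drops upright the top swings after the pushing finger
- tile_white: STANDING tile, chalk white, to be left alone; L-shaped, 50 mm wide: bare foot 75 mm long, 12 mm thick; plate 8 mm thick, 80 mm high over all, bare up to 42 mm, raw glaze above. Origin: middle of the heel edge (plate's back and foot's underside). x heel to toe, z up the plate.
- tile_ochre: STANDING tile, ochre yellow, to be left alone; L-shaped, 50 mm wide: bare foot 75 mm long, 12 mm thick; plate 8 mm thick, 80 mm high over all, bare up to 42 mm, raw glaze above. Origin: middle of the heel edge (plate's back and foot's underside). x heel to toe, z up the plate.
- tile_blue: STANDING tile, slate blue, to be left alone; L-shaped, 50 mm wide: bare foot 75 mm long, 12 mm thick; plate 8 mm thick, 80 mm high over all, bare up to 42 mm, raw glaze above. Origin: middle of the heel edge (plate's back and foot's underside). x heel to toe, z up the plate.
- glaze_jar: small jar with a white cap, 72 mm wide, 95 mm high, on the table beyond the board; origin under its centre
- raw_cup: unfired pale cup, 72 mm wide, 68 mm high, on the table beyond the board; origin under its centre
- brush: brush lying on the table on the robot's side of the board; origin under its middle, along its x
- trim_tool: trimming tool with a wire loop, 175 mm long, 12 mm thick, lying on the table on the robot's side of the board; origin near its middle, along its x
- prop_short: square kiln prop, 40 by 40 mm, 60 mm high, on the table beyond the board; origin under its centre
Mind the look-alikes: they are no part of the job. Leave any purple look-alike of the tile_pink alone. Leave any black look-alike of the tile_green alone.

How it is judged (in metres and radians):
At the end, for the whole second after the job is handed in: Both fallen tiles stand on the board on their feet (within 0.06 rad of upright), at rest, heel edge within 50 mm of where it was; the three standing tiles are upright and within 12 mm, the five other loose things within 20 mm, of where they were (angle between each of tile_green, tile_pink, tile_white, tile_ochre, tile_blue's own z axis and vertical below 0.06 rad and height (world z) of tile_green_heel between 0.018 and 0.027 m and distance of each of tile_green_heel, tile_pink_heel from where it was at the start of the episode below 0.05 m and linear speed of each of tile_green, tile_pink below 0.01 m/s and angular speed of each of tile_green, tile_pink below 0.1 rad/s and height (world z) of tile_pink_heel between 0.018 and 0.027 m and distance of each of tile_white, tile_ochre, tile_blue from where it was at the start of the episode below 0.012 m and distance of each of glaze_jar, raw_cup, brush, trim_tool, prop_short from where it was at the start of the episode below 0.02 m); the robot touches nothing.
It fails at once if the raw glaze of a tile is touched (contact force between any of the fingers, the arm and tile_green_c2 above 0.2 N or contact force between any of the fingers, the arm and tile_pink_c2 above 0.2 N or contact force between any of the fingers, the arm and tile_white_c2 above 0.2 N or contact force between any of the fingers, the arm and tile_ochre_c2 above 0.2 N or contact force between any of the fingers, the arm and tile_blue_c2 above 0.2 N).
It fails at once if a fallen tile is lifted: its heel comes more than 20 mm off the board (height (world z) of any of tile_green_heel, tile_pink_heel above 0.042 m).
It fails at once if a fallen tile is pushed hard or pinched, with over 15 N (contact force between the fingers and tile_green above 15 N or contact force between the fingers and tile_pink above 15 N).
It fails at once if a standing tile is shifted by more than 12 mm or tipped (distance of any of tile_white, tile_ochre, tile_blue from where it was at the start of the episode above 0.012 m or angle between any of tile_white, tile_ochre, tile_blue's own z axis and vertical above 0.15 rad).
It fails at once if another thing on the table is shifted by more than 20 mm (distance of any of glaze_jar, raw_cup, brush, trim_tool, prop_short from where it was at the start of the episode above 0.02 m).
It also fails if it takes over 58 s, if anything falls off the work surface, if the arm or the gripper's body presses on something with over 40 N, if the wrist force passes 120 N, or if a joint passes its speed limit or range.

## Working session

There is one attempt and no reset: what is moved stays moved. The work goes in short steps, Python scripts to look and compute and a shell command to move; the robot and the scene stay as the last step left them, time stands still between calls to the robot, and variables do not carry over. Pictures are saved under pics/ and viewed, and the job is handed in when it is done.

```bash
mkdir -p pics; ls
cat > h.py <<'E'
import numpy as np, cv2
from rig import monitor, vision, order, ctrl
def save(n,im,s=1):
    cv2.imwrite('pics/'+n+'.png',cv2.cvtColor(cv2.resize(im,None,fx=s,fy=s,interpolation=cv2.INTER_CUBIC) if s!=1 else im,cv2.COLOR_RGB2BGR))
def world(name,d):
    c=vision.camera_info(name); h,w=d.shape; f=h/2/np.tan(np.radians(c['fov_y'])/2)
    v,u=np.mgrid[:h,:w]; P=np.stack([(u-c['cx'])/f*d,(v-c['cy'])/f*d,d],-1)
    W=(P-np.array(c['t']))@np.array(c['R'])
    W[d==0]=np.nan
    return W
E
python3 - <<'E'
from h import *
print(monitor.sense())
for n in('top','scene'):
    im,d=vision.capture(n); save(n+'0',im,1.5); np.savez('%s0.npz'%n,im=im,d=d,W=world(n,d)); c=vision.camera_info(n);print(c)
E
```

```text
pics
{'time_s': 0.0, 'joints': array([-1.33639931e+00,  3.13454238e-01,  1.49846546e+00, -2.06484170e-06,
        1.33101589e+00, -2.23401751e-01]), 'dq': array([0.00021916, 0.0007521 , 0.00017248, 0.00050087, 0.00133069,
       0.00111623]), 'tau': array([-1.56103342e-04, -4.12263894e+01, -2.59740669e+01, -2.16089788e-04,
        4.15988659e-03, -9.89488683e-06]), 'eef_pos': array([ 231.95018809, -470.63469396,  200.22226215]), 'ee_rot': array([-4.71466819e-04,  8.49109653e-01, -5.28216193e-01, -4.78105350e-04]), 'force': array([ 0.18644344, -0.07377052, -0.59547347]), 'wrist_torque': array([0.02401546, 0.02055065, 0.02353145]), 'grip_width': 1.0019788165232402}
{'fov_y': 57.49585321372237, 'cx': 256.45494314119435, 'cy': 192.6465578545473, 'R': array([[ 0.00227394, -0.99947229,  0.0324033 ],
       [-0.98985473, -0.00685309, -0.14191776],
       [ 0.14206493, -0.03175185, -0.98934796]]), 't': array([-61.7893126 , 551.74618477, 932.95986457])}
{'fov_y': 49.684031011115195, 'cx': 254.06808748067772, 'cy': 188.54868541606533, 'R': array([[-0.01678773,  0.99982979, -0.00765214],
       [ 0.70557536,  0.00642375, -0.70860578],
       [-0.70843601, -0.01729504, -0.70556311]]), 't': array([  48.25306802, -321.97188795, 1802.25932158])}
```

View pics/top0.png

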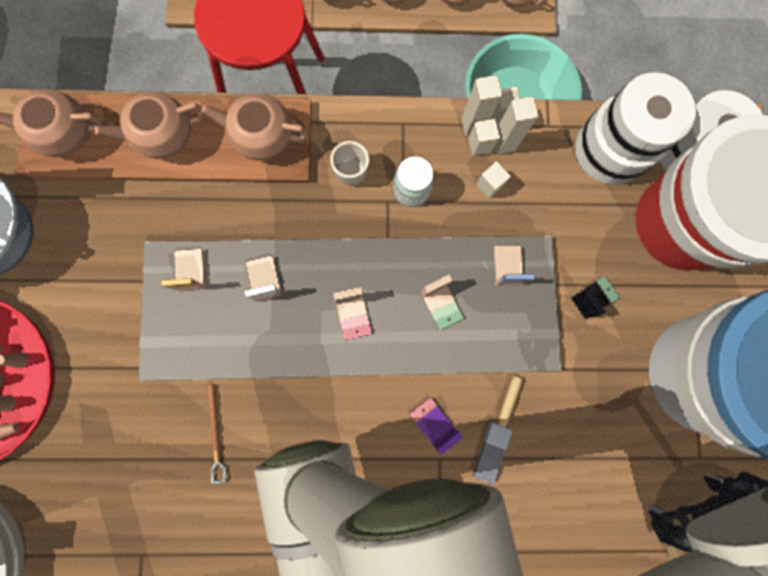

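View pics/scene0.png

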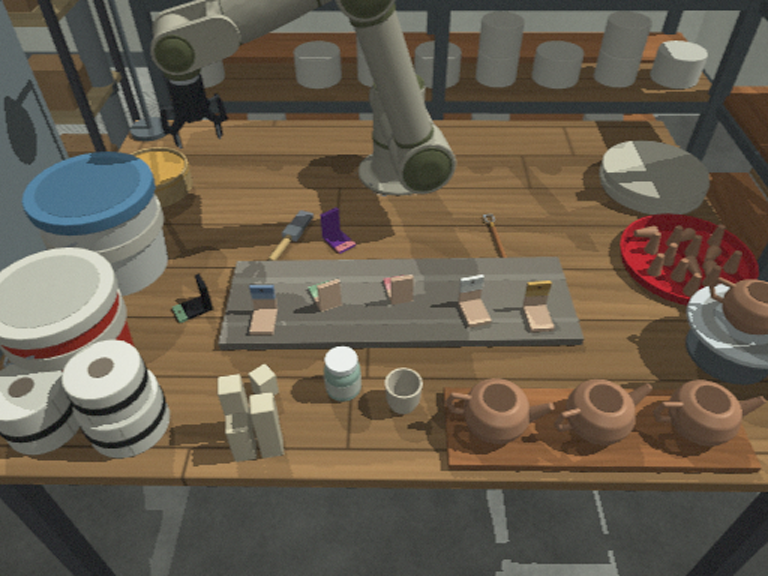

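Top view (1.5x): the pink candidates are the fallen tile at (352,312) and the purple look-alike at (435,425). The green candidates are the fallen tile at (442,302) and the black/green look-alike at (595,297). I choose the two on the board. Next I'll crop and measure them.

Run:
```python
from h import *
z=np.load('top0.npz'); im,W=z['im'],z['W']; s=np.load('scene0.npz'); si,sW=s['im'],s['W']
a=cv2.resize(im[170:235,210:330],None,fx=6,fy=6,interpolation=cv2.INTER_CUBIC)
save('crop',a)
# board top z
print('board z',np.nanmedian(W[160:250,100:365,2]), 'scene board',np.nanmedian(sW[178:190,205:250,2]))
for nm,(r0,r1,c0,c1) in dict(pink=(185,232,216,252),green=(178,225,278,312)).items():
    w=W[r0:r1,c0:c1].reshape(-1,3)
    pl=w[(w[:,2]>26)&(w[:,2]<38)]; hi=w[w[:,2]>75]
    for l,q in(('plate',pl),('foot',hi)):
        p=q[:,:2].astype(np.float32); r=cv2.minAreaRect(p); print(nm,l,len(q),q.mean(0).round(1),r,np.percentile(q[:,2],[5,50,95]).round(1)); print(cv2.boxPoints(r).round(0).tolist())
```

```text
board z 20.797308245251813 scene board 23.013316243061023
pink plate 428 [498.4  -1.5  29.2] ((492.1860656738281, 11.444198608398438), (83.44843292236328, 85.38115692138672), 6.2635016441345215) [26.5 29.1 32.1]
[[446.0, 49.0], [455.0, -36.0], [538.0, -26.0], [529.0, 58.0]]
pink foot 106 [536.3   7.2  93.3] ((537.2477416992188, 7.64677619934082), (12.401533126831055, 49.56782531738281), 13.424224853515625) [79.6 94.7 97.6]
[[525.0, 30.0], [537.0, -18.0], [549.0, -15.0], [538.0, 33.0]]
green plate 412 [ 519.2 -168.8   29.1] ((523.0999145507812, -167.01446533203125), (75.6838607788086, 50.36488723754883), 25.668521881103516) [26.6 28.9 32.1]
[[478.0, -161.0], [500.0, -206.0], [568.0, -173.0], [546.0, -128.0]]
green foot 100 [ 554.3 -149.9   93.7] ((555.6809692382812, -150.97225952148438), (11.966442108154297, 49.10579299926758), 26.046554565429688) [78.3 95.4 97.9]
[[540.0, -132.0], [561.0, -176.0], [572.0, -170.0], [550.0, -126.0]]
```

View pics/crop.png

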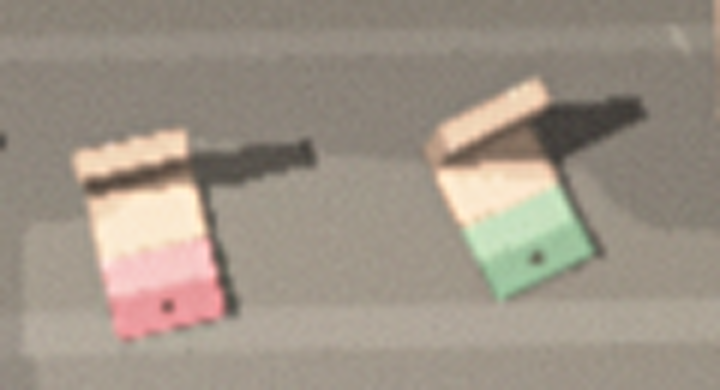

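```bash
python3 -m pendant '[[[1,0.02,0.02,0,0],[1,0.05,0.05,0,0],[1,0.08,0.085,0,0],[1,0.11,0.115,0,0],[1,0.14,0.15,0,0],[1,0.17,0.18,0,0],[1,0.2,0.21,0,0],[1,0.23,0.24,0,0],[1,0.255,0.27,0,0],[1,0.275,0.29,0,0],[1,0.285,0.3,0,0],[1,0.288,0.302,0,0],[1,0.288,0.302,-0.02,0],[1,0.288,0.302,-0.05,0],[1,0.288,0.302,-0.08,0],[1,0.288,0.302,-0.08,0]]]' 20
python3 - <<'E'
from h import *
print(monitor.sense()['joints'])
im,d=vision.capture('scene'); save('s1',im[130:260,120:330],3.5)
im,d=vision.capture('wrist'); save('w1',im)
print(vision.camera_info('wrist'))
E
```

```text
time_s: 1.7
eef_pos: [517.5, -169.1, 117.5]
ee_rot: [0.0, 0.849, -0.529, -0.004]
force: [0.0, 0.1, 0.6]
grip_width: 0.002
[-5.30908471e-01  4.37100964e-01  1.54786303e+00 -2.78163307e-04
  1.16389656e+00  5.83781332e-01]
{'fov_y': 70.28064146699161, 'cx': 254.49914757669058, 'cy': 191.46805615980617, 'hand_eye': array([[ 9.99998706e-01, -6.66792772e-04,  1.46371236e-03,
         1.26513097e-01],
       [ 1.53473872e-04,  9.45426383e-01,  3.25835743e-01,
        -8.33607734e+01],
       [-1.60109720e-03, -3.25835097e-01,  9.45425262e-01,
        -1.74214393e+02],
       [ 0.00000000e+00,  0.00000000e+00,  0.00000000e+00,
         1.00000000e+00]])}
```

View pics/s1.png

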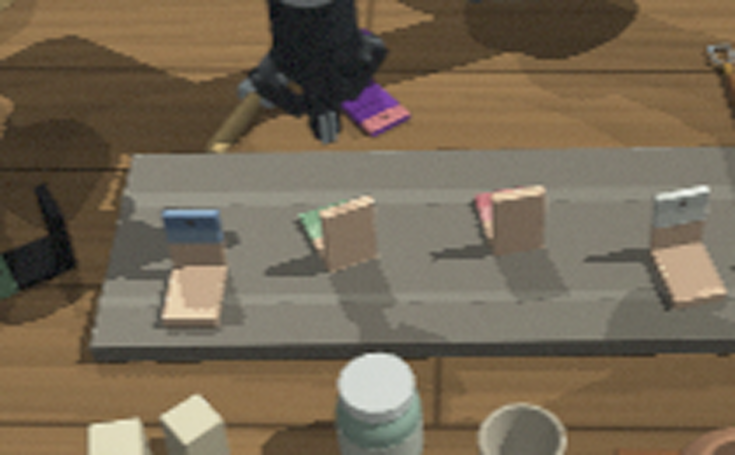

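View pics/w1.png

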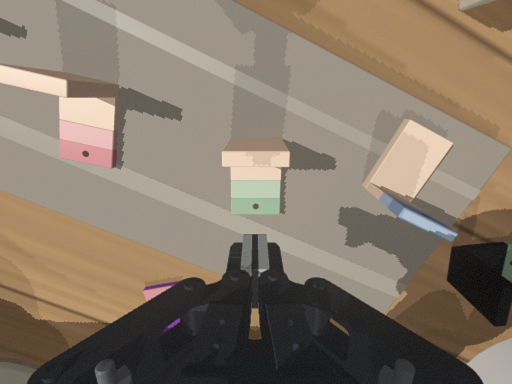

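```bash
cat >> h.py <<'E'
from scipy.spatial.transform import Rotation as Ro
def wristW():
    s=monitor.sense(); im,d=vision.capture('wrist'); c=vision.camera_info('wrist'); h,w=d.shape
    f=h/2/np.tan(np.radians(c['fov_y'])/2); v,u=np.mgrid[:h,:w]
    P=np.stack([(u-c['cx'])/f*d,(v-c['cy'])/f*d,d],-1); H=np.array(c['hand_eye'])
    q=s['ee_rot']; R=Ro.from_quat([q[1],q[2],q[3],q[0]]).as_matrix()
    T=P@H[:3,:3].T+H[:3,3]; W=T@R.T+s['eef_pos']; W[d==0]=np.nan; T[d==0]=np.nan
    return im,d,T,W
E
python3 - <<'E'
from h import *
im,d,T,W=wristW()
np.savez('w1.npz',im=im,W=W,T=T)
for v,u in[(237,250),(240,262),(245,250),(260,250),(157,256),(150,230),(150,285),(140,256),(170,256),(205,256)]: print((u,v),W[v,u].round(1),T[v,u].round(1))
w=W[130:220,215:300].reshape(-1,3); q=w[w[:,2]>88]; r=cv2.minAreaRect(q[:,:2].astype(np.float32)); print(r,cv2.boxPoints(r).round(1).tolist(),np.median(q[:,2]))
t=T[225:270,225:285].reshape(-1,3); t=t[np.abs(t[:,2])<12]; print('finger',t.min(0),t.max(0),len(t))
t=T[225:270,225:285].reshape(-1,3); t=t[np.abs(t[:,2]+25)<8]; print('finger',t.min(0),t.max(0),len(t))
E
```

```text
(250, 237) [ 528.1 -163.5  161.1] [ -2.2 -10.3 -39.5]
(262, 240) [ 530.6 -169.5  163.8] [  4.4  -9.9 -42.2]
(250, 245) [ 528.3 -163.5  170.1] [ -2.  -10.5 -48.5]
(250, 260) [ 528.8 -163.5  184.8] [ -1.8 -10.9 -63.2]
(256, 157) [ 558.1 -152.9   97.4] [  1.5 -41.9  24.2]
(230, 150) [ 553.4 -133.5   92.5] [-17.9 -46.2  29.1]
(285, 150) [ 571.3 -170.9   90.6] [ 23.5 -45.8  31. ]
(256, 140) [ 562.  -151.4   40.8] [  1.9 -46.   80.8]
(256, 170) [ 533.9 -165.4   30.3] [  2.  -14.6  91.3]
(256, 205) [ 500.6 -181.8   31.8] [ 2.1 22.5 89.8]
((555.9869384765625, -152.48602294921875), (12.360588073730469, 49.650543212890625), 25.913772583007812) [[539.5999755859375, -132.89999389648438], [561.2999877929688, -177.5], [572.4000244140625, -172.10000610351562], [550.7000122070312, -127.5]] 97.95147538457898Traceback (most recent call last):
  File "<stdin>", line 6, in <module>
    return umr_minimum(a, axis, None, out, keepdims, initial, where)
ValueError: zero-size array to reduction operation minimum which has no identity
```

Run:
```python
from h import *
s=monitor.sense(); print(s['eef_pos'],s['grip_width'])
c=vision.camera_info('scene'); f=192/np.tan(np.radians(c['fov_y'])/2)
def pr(X): p=np.array(c['R'])@X+c['t']; return p[:2]/p[2]*f+[c['cx'],c['cy']]
im,d=vision.capture('scene'); W=world('scene',d)
for dz in(0,19,40): 
    u=pr(np.array(s['eef_pos'])+[0,0,dz]); print(dz,u,(u-[120,130])*3.5)
w=W[130:180,190:240].reshape(-1,3); w=w[(np.abs(w[:,0]-517)<30)&(np.abs(w[:,1]+169)<30)]
print(len(w)); 
for lo in range(90,200,10):
    q=w[(w[:,2]>=lo)&(w[:,2]<lo+10)]
    if len(q): print(lo,len(q),q.min(0).round(),q.max(0).round())
print(ctrl.tcp_to_grasp)
save('s2',im[130:260,120:330],3.5)
H=np.linalg.inv(np.array(vision.camera_info('wrist')['hand_eye'])); ci=vision.camera_info('wrist'); f=192/np.tan(np.radians(ci['fov_y'])/2)
for z in(0,-20,-40):
    p=(H@[0,-10.5,z,1])[:3]; print(z,p[:2]/p[2]*f+[ci['cx'],ci['cy']])
```

```text
[ 520.38579334 -169.96997185  122.37396945] -0.0019040591039702567
0 [213.7193231  175.46142072] [328.01763086 159.11497252]
19 [213.26958866 171.15324717] [326.44356031 144.03636509]
40 [212.76190181 166.28992593] [324.66665632 127.01474075]
469
150 4 [ 527. -172.  157.] [ 533. -162.  160.]
160 23 [ 520. -184.  161.] [ 534. -156.  170.]
170 19 [ 518. -184.  171.] [ 533. -155.  179.]
180 20 [ 519. -183.  181.] [ 535. -158.  189.]
190 29 [ 512. -189.  190.] [ 540. -142.  200.]
18.700000000000003
0 [253.92526706 209.0124466 ]
-20 [253.91279803 221.45416882]
-40 [253.89719859 237.01946288]
```

View pics/s2.png

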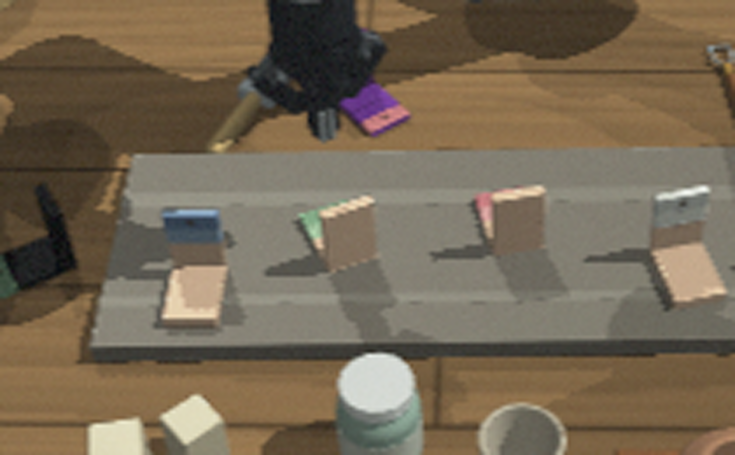

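Both cameras show the shut fingers ending about 38 mm short of the reported TCP. I'll settle this by gently feeling for the bare board (top at 22 mm).

```bash
python3 -m pendant '[[[1,-0.02,0.02,0,0],[1,-0.05,0.05,0,0],[1,-0.07,0.08,0,0],[1,-0.07,0.08,-0.03,0],[1,-0.07,0.08,-0.06,0],[1,-0.07,0.08,-0.075,0],[1,-0.07,0.08,-0.08,0],[1,-0.07,0.08,-0.08,0],[1,-0.07,0.08,-0.08,0]]]'
python3 - <<'E'
from h import *
s=monitor.sense(); print(s['eef_pos'],s['force'])
im,d,T,W=wristW(); save('w2',im)
E
```

```text
time_s: 2.8
eef_pos: [450.9, -89.4, 42.1]
ee_rot: [-0.0, 0.849, -0.528, 0.001]
force: [-0.4, 0.4, 0.6]
grip_width: -0.002
[450.85813696 -89.41260506  42.05088022] [-0.42622336  0.44912219  0.5780146 ]
```

View pics/w2.png

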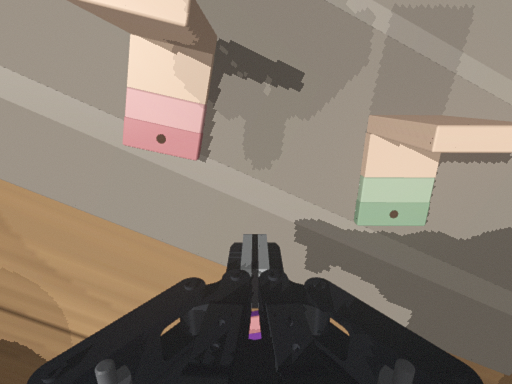

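```bash
python3 -m pendant '[[[1,0,0,-0.005,0],[1,0,0,-0.01,0],[1,0,0,-0.014,0],[1,0,0,-0.016,0],[1,0,0,-0.016,0]]]'
python3 -m pendant '[[[1,0,0,-0.002,0],[1,0,0,-0.003,0],[1,0,0,-0.004,0],[1,0,0,-0.004,0]]]'
```

```text
time_s: 3.35
eef_pos: [449.9, -88.9, 24.5]
ee_rot: [0.0, 0.849, -0.528, -0.0]
force: [0.9, 0.4, -0.3]
grip_width: 0.002
time_s: 3.75
eef_pos: [450.0, -88.9, 20.7]
ee_rot: [0.0, 0.849, -0.528, -0.0]
force: [-1.4, -0.3, 0.7]
grip_width: 0.003
```

```bash
python3 -m pendant '[[[1,0,0,-0.003,0],[1,0,0,-0.006,0],[1,0,0,-0.009,0],[1,0,0,-0.012,0],[1,0,0,-0.012,0]]]'
python3 -m pendant '[[[1,0,0,-0.003,0],[1,0,0,-0.006,0],[1,0,0,-0.009,0],[1,0,0,-0.012,0],[1,0,0,-0.012,0]]]'
python3 - <<'E'
from h import *
im,d,T,W=wristW(); save('w3',im)
im,d=vision.capture('scene'); save('s3',im[130:260,120:330],3.5)
E
```

```text
time_s: 4.25
eef_pos: [449.8, -88.8, 8.3]
ee_rot: [0.0, 0.849, -0.528, -0.0]
force: [-0.7, 0.9, 0.0]
grip_width: -0.002
time_s: 4.75
eef_pos: [449.8, -88.8, -3.6]
ee_rot: [0.0, 0.849, -0.528, -0.0]
force: [-0.1, -0.2, -0.4]
grip_width: 0.0
```

View pics/w3.png

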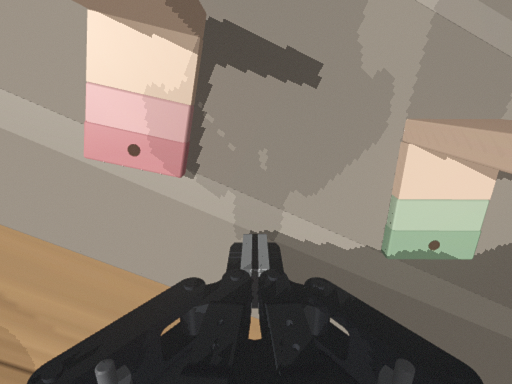

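View pics/s3.png

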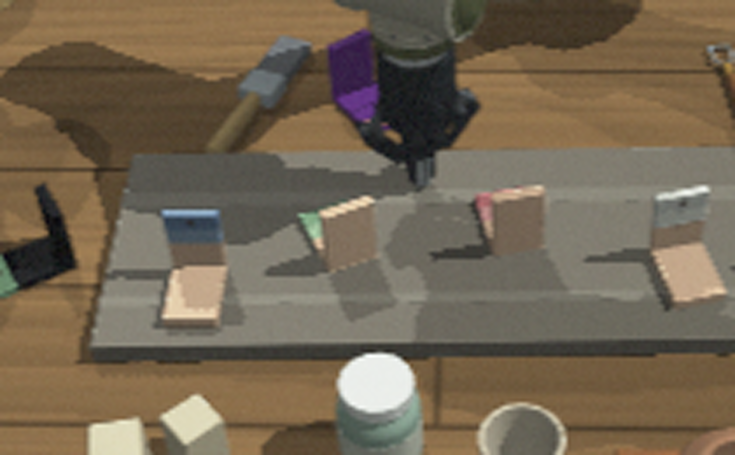

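No contact even with the reported TCP at -3.6 mm, so the visible shorter finger is the real one. I'll keep feeling in small steps.

```bash
python3 -m pendant '[[[1,0,0,-0.002,0],[1,0,0,-0.004,0],[1,0,0,-0.006,0],[1,0,0,-0.006,0]]]'
python3 -m pendant '[[[1,0,0,-0.001,0],[1,0,0,-0.002,0],[1,0,0,-0.003,0],[1,0,0,-0.003,0]]]'
```

```text
time_s: 5.25
eef_pos: [450.1, -89.0, -8.5]
ee_rot: [0.0, 0.849, -0.528, 0.0]
force: [-4.4, 1.7, 13.7]
grip_width: -0.0
time_s: 5.65
eef_pos: [450.2, -89.1, -8.7]
ee_rot: [0.0, 0.849, -0.528, 0.0]
force: [-19.8, 6.4, 57.5]
grip_width: -0.001
```

Contact came at reported z ≈ -8.4, so the true fingertip lies about 30.5 mm above the reported TCP. I'll back off and pre-position behind the green foot with the tip at about 79 mm (reported 49).

```bash
python3 -m pendant '[[[1,0,0,0.02,0],[1,0,0,0.06,0],[1,0,0,0.1,0],[1,0,0,0.125,0],[1,0,0,0.132,0],[1,0.02,-0.025,0.132,0],[1,0.05,-0.055,0.132,0],[1,0.065,-0.075,0.132,0],[1,0.07,-0.08,0.132,0],[1,0.07,-0.08,0.12,0],[1,0.07,-0.08,0.09,0],[1,0.07,-0.08,0.07,0],[1,0.07,-0.08,0.062,0],[1,0.07,-0.08,0.061,0],[1,0.07,-0.08,0.061,0]]]'
python3 - <<'E'
from h import *
s=monitor.sense(); print(s['eef_pos'],s['force'],s['time_s'])
im,d,T,W=wristW(); save('w4',im)
w=W[:260].reshape(-1,3); q=w[(w[:,2]>88)&(w[:,2]<102)&(w[:,0]>535)&(w[:,0]<580)&(np.abs(w[:,1]+151)<40)]
if len(q): r=cv2.minAreaRect(q[:,:2].astype(np.float32)); print(r)
im,d=vision.capture('scene'); save('s4',im[130:260,120:330],3.5)
E
```

```text
time_s: 7.15
eef_pos: [520.1, -168.7, 49.3]
ee_rot: [-0.0, 0.849, -0.528, 0.0]
force: [-0.4, 0.0, 0.5]
grip_width: -0.002
[ 520.08171612 -168.68179774   49.25553075] [-0.39072824  0.03286613  0.46194325] 7.15
((556.1539916992188, -152.1534881591797), (12.267627716064453, 49.985530853271484), 26.252695083618164)
```

View pics/w4.png

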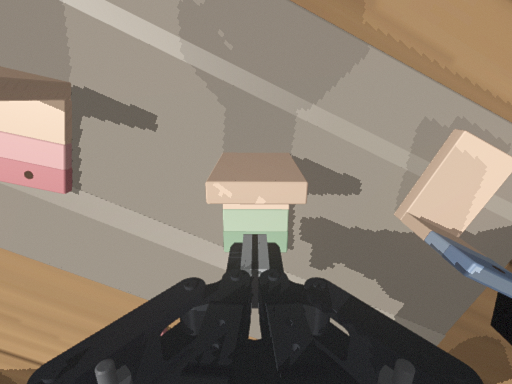

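View pics/s4.png

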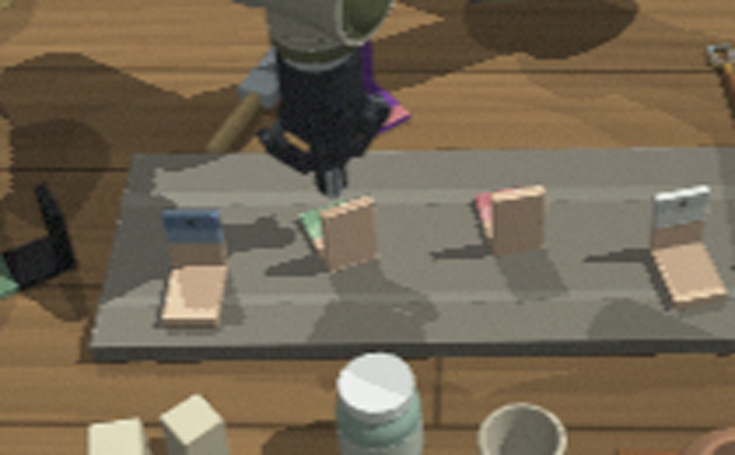

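```bash
python3 -m pendant '[[[1,0.005,0.0025,0,0],[1,0.010,0.005,0,0],[1,0.015,0.0073,0,0],[1,0.018,0.0088,0,0],[1,0.0205,0.01,0,0],[1,0.023,0.0112,0,0],[1,0.0255,0.0125,0,0],[1,0.028,0.0137,0,0],[1,0.0305,0.0149,0,0],[1,0.033,0.0161,0,0],[1,0.0355,0.0173,0,0],[1,0.0355,0.0173,0,0]]]'
python3 - <<'E'
from h import *
s=monitor.sense(); print(s['eef_pos'],s['force'],s['time_s'])
im,d,T,W=wristW(); save('w5',im)
E
```

```text
time_s: 8.45
eef_pos: [555.8, -151.5, 48.8]
ee_rot: [-0.0, 0.849, -0.528, 0.0]
force: [-0.5, -0.3, -0.3]
grip_width: 0.005
[ 555.78042997 -151.46239757   48.76480928] [-0.49141534 -0.32335926 -0.26458919] 8.45
```

View pics/w5.png

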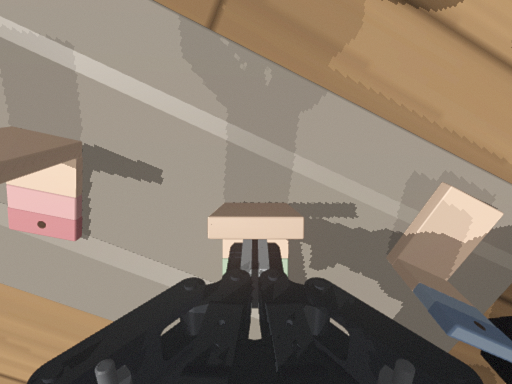

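```bash
cat >> h.py <<'E'
def profile(W,heel,p,hw=20):
    # section of the tile: along-push coordinate relative to heel vs height above board
    p=np.array(p)/np.linalg.norm(p); n=np.array([-p[1],p[0]])
    w=W.reshape(-1,3); w=w[~np.isnan(w[:,0])]; r=w[:,:2]-heel
    a=r@p; b=r@n; m=(np.abs(b)<hw)&(a>-90)&(a<110)&(w[:,2]>26)
    return a[m],b[m],w[m,2]-22
E
python3 - <<'E'
from h import *
im,d,T,W=wristW()
a,b,z=profile(W[:237],[561,-149.5],[.898,.44])
for lo in range(-90,110,5):
    m=(a>=lo)&(a<lo+5)
    if m.any(): print(lo,m.sum(),np.percentile(z[m],[2,50,98]).round(1))
im,d=vision.capture('scene'); save('s5',im[130:260,120:330],3.5)
E
```

```text
0 108 [ 8.6 15.4 17.5]
5 180 [22.  29.  74.9]
10 993 [39.5 75.  76.6]
15 1147 [57.  73.5 75.5]
20 43 [72.4 72.9 74.2]
```

View pics/s5.png

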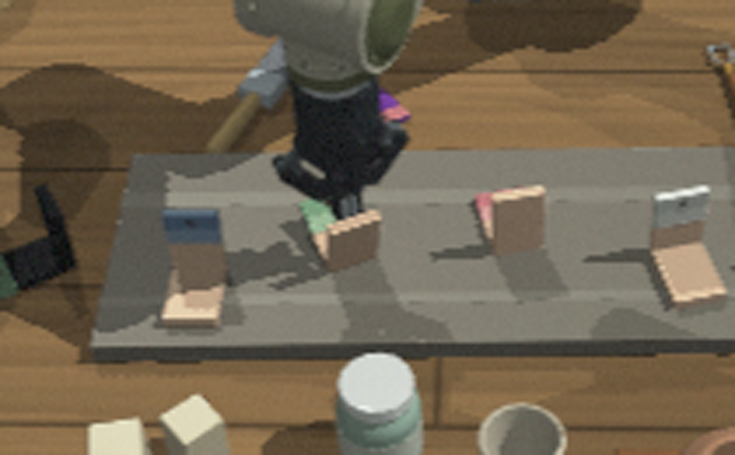

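```bash
python3 -m pendant '[[[1,0.003,0.0015,0,0],[1,0.006,0.003,0,0],[1,0.009,0.0044,0,0],[1,0.012,0.0059,0,0],[1,0.015,0.0074,0,0],[1,0.018,0.0088,0,0],[1,0.021,0.0103,0,0],[1,0.024,0.0118,0,0],[1,0.0265,0.013,0,0],[1,0.029,0.0142,0,0],[1,0.0315,0.0154,0,0],[1,0.033,0.0162,0,0],[1,0.033,0.0162,0.045,0],[1,0.033,0.0162,0.09,0],[1,0.033,0.0162,0.12,0],[1,0.033,0.0162,0.12,0],[1,0.033,0.0162,0.12,0]]]'
python3 - <<'E'
from h import *
im,d,T,W=wristW(); save('w6',im)
im,d=vision.capture('scene'); save('s6',im[130:260,120:330],3.5)
s=monitor.sense(); print(s['eef_pos'],s['force'],s['time_s'])
E
```

```text
time_s: 10.3
eef_pos: [588.5, -135.4, 168.7]
ee_rot: [-0.0, 0.849, -0.528, 0.0]
force: [-0.4, 0.3, -1.3]
grip_width: 0.003
[ 587.91139479 -135.1830671   167.25084673] [-0.27416213  0.00815172  0.23405878] 10.4
```

View pics/s6.png

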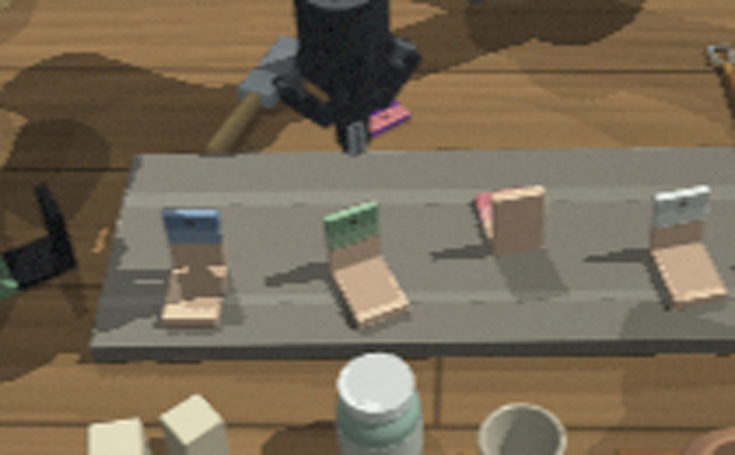

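View pics/w6.png

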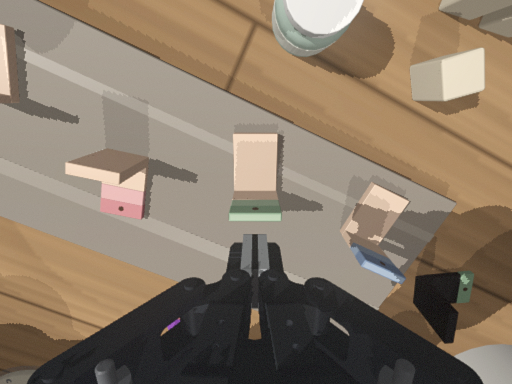

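Green stands upright (scene crop, around (365,265)). Now to pink: turn -12.6° and go above and behind it.

```bash
python3 -m pendant '[[[1,-0.015,0.022,0,-3],[1,-0.035,0.052,0,-7],[1,-0.06,0.089,0,-11],[1,-0.08,0.119,0,-12.6],[1,-0.088,0.131,0,-12.6],[1,-0.09,0.134,0,-12.6],[1,-0.09,0.134,-0.03,-12.6],[1,-0.09,0.134,-0.04,-12.6],[1,-0.09,0.134,-0.04,-12.6],[1,-0.09,0.134,-0.04,-12.6]]]'
python3 - <<'E'
from h import *
im,d,T,W=wristW(); save('w7',im)
w=W[:236].reshape(-1,3); q=w[(w[:,2]>88)&(w[:,2]<102)&(w[:,0]>505)&(w[:,0]<570)&(np.abs(w[:,1]-7)<45)]
r=cv2.minAreaRect(q[:,:2].astype(np.float32)); print(len(q),r,cv2.boxPoints(r).round(1).tolist())
s=monitor.sense(); print(s['eef_pos'],s['force'],s['time_s'])
E
```

```text
time_s: 11.4
eef_pos: [499.1, -2.1, 129.2]
ee_rot: [-0.0, 0.786, -0.618, 0.0]
force: [0.4, -0.6, 0.7]
grip_width: 0.0
1153 ((537.2354125976562, 6.888402938842773), (12.087324142456055, 49.47175598144531), 13.496971130371094) [[525.5999755859375, 29.5], [537.0999755859375, -18.600000381469727], [548.9000244140625, -15.800000190734863], [537.2999877929688, 32.400001525878906]]
[499.23837453  -2.00418719 129.53851632] [-0.09135015  0.35938146 -0.21674106] 11.45
```

View pics/w7.png

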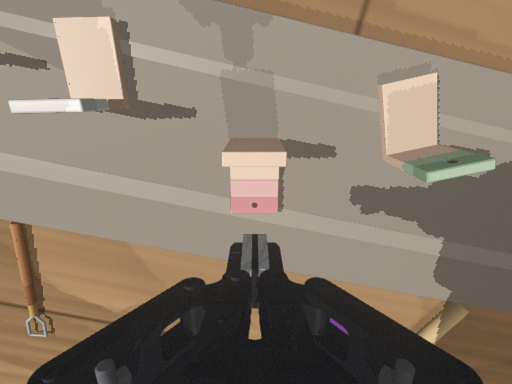

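```bash
python3 -m pendant '[[[1,0,0,-0.03,0],[1,0,0,-0.06,0],[1,0,0,-0.075,0],[1,0,0,-0.08,0],[1,0,0,-0.08,0],[1,0.005,0.0012,-0.08,0],[1,0.011,0.0026,-0.08,0],[1,0.016,0.0038,-0.08,0],[1,0.0195,0.0047,-0.08,0],[1,0.0225,0.0054,-0.08,0],[1,0.0255,0.0061,-0.08,0],[1,0.0285,0.0068,-0.08,0],[1,0.0315,0.0075,-0.08,0],[1,0.0345,0.0082,-0.08,0],[1,0.0375,0.009,-0.08,0],[1,0.0385,0.0092,-0.08,0],[1,0.0385,0.0092,-0.08,0]]]'
python3 - <<'E'
from h import *
im,d,T,W=wristW()
s=monitor.sense(); print(s['eef_pos'],s['force'],s['time_s'])
a,b,z=profile(W[:237],[543,8.4],[.973,.232])
for lo in range(-10,60,5):
    m=(a>=lo)&(a<lo+5)
    if m.any(): print(lo,m.sum(),np.percentile(z[m],[2,50,98]).round(1))
im,d=vision.capture('scene'); save('s7',im[130:260,120:330],3.5)
E
```

```text
time_s: 13.15
eef_pos: [537.1, 7.8, 48.8]
ee_rot: [0.0, 0.786, -0.618, 0.0]
force: [-0.3, 0.1, 0.4]
grip_width: -0.002
[537.004394     7.75652931  48.75047647] [-1.15212941 -0.42359232 -0.78032544] 13.2
0 108 [ 6.9 13.7 15.6]
5 191 [20.9 28.2 75.2]
10 1008 [38.9 75.  76.6]
15 1136 [57.8 73.5 75.4]
20 27 [72.6 72.8 74. ]
50 1 [4.2 4.2 4.2]
```

View pics/s7.png

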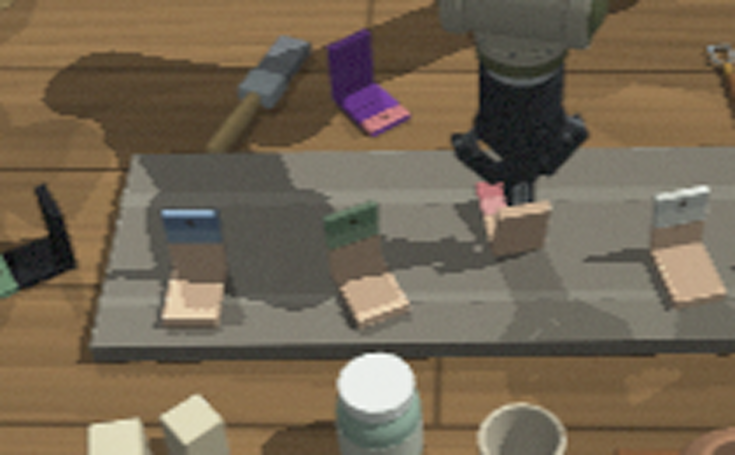

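The tilt of about 15° matches the green tile's at this point. I'll finish the push and lift clear.

```bash
python3 -m pendant '[[[1,0.003,0.0007,0,0],[1,0.006,0.0014,0,0],[1,0.009,0.0021,0,0],[1,0.012,0.0029,0,0],[1,0.015,0.0036,0,0],[1,0.018,0.0043,0,0],[1,0.021,0.005,0,0],[1,0.024,0.0057,0,0],[1,0.027,0.0064,0,0],[1,0.03,0.0072,0,0],[1,0.033,0.0079,0,0],[1,0.0358,0.0085,0,0],[1,0.0358,0.0085,0.045,0],[1,0.0358,0.0085,0.09,0],[1,0.0358,0.0085,0.13,0],[1,0.0358,0.0085,0.15,0],[1,0.0358,0.0085,0.15,0],[1,0.0358,0.0085,0.15,0]]]'
python3 - <<'E'
from h import *
im,d=vision.capture('scene'); save('s8',im,1.5); im,d=vision.capture('top'); save('t8',im,1.5)
im,d,T,W=wristW(); save('w8',im)
s=monitor.sense(); print(s['eef_pos'],s['force'],s['time_s'])
a,b,z=profile(W[:237],[543,8.4],[.973,.232])
for lo in range(-20,90,5):
    m=(a>=lo)&(a<lo+5)
    if m.any(): print(lo,m.sum(),np.percentile(z[m],[2,50,98]).round(1))
E
```

```text
time_s: 15.05
eef_pos: [572.6, 16.3, 198.1]
ee_rot: [0.0, 0.786, -0.618, -0.0]
force: [-0.0, 0.1, 0.0]
grip_width: 0.003
[572.29199394  16.31544397 197.30288724] [-0.67177277  0.52723438 -0.77614181] 15.2
0 106 [79.9 81.1 82.3]
5 190 [16.1 81.  82.5]
10 748 [12.2 49.8 81.1]
15 119 [11.7 13.1 14.4]
20 115 [11.6 12.9 14.5]
25 106 [11.7 13.1 14.5]
30 126 [11.8 13.1 14.4]
35 126 [11.4 13.1 14.5]
40 200 [ 11.7  13.7 214.4]
45 128 [11.6 13.2 14.6]
50 131 [11.6 13.1 14.7]
55 132 [11.7 13.1 14.3]
60 132 [11.7 13.1 14.6]
65 132 [11.5 13.1 14.6]
70 145 [11.7 13.2 14.4]
75 84 [10.6 12.7 14.5]
```

View pics/s8.png

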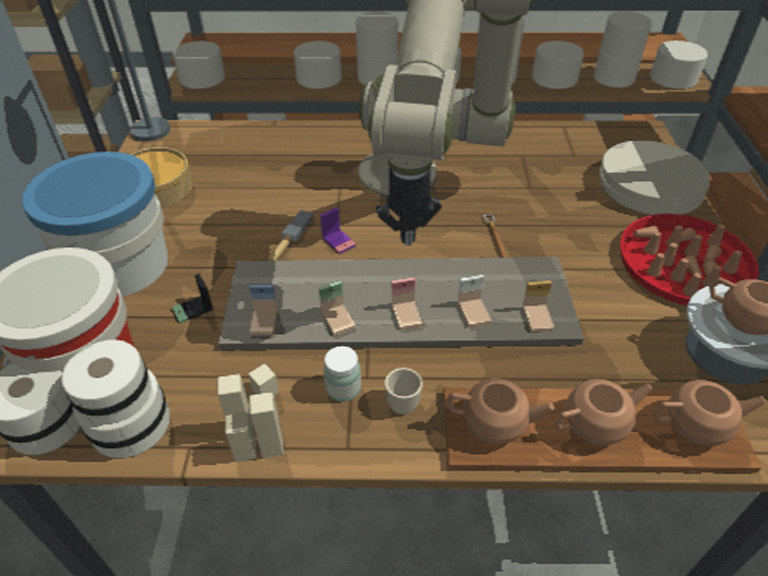

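View pics/w8.png

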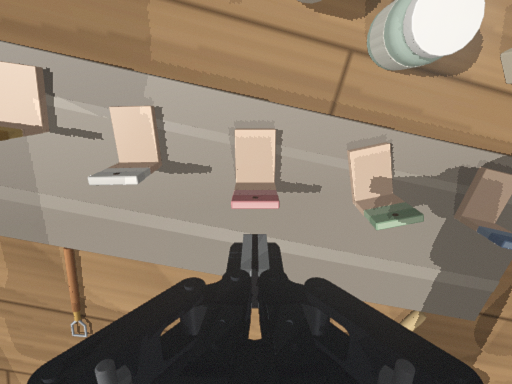

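All five tiles stand in the scene view at about (262,295), (335,300), (403,300), (473,298) and (538,300), and everything else is in place. Pink's foot measures level from its original heel position to 75 mm. Handing in.

```bash
python3 -c "
from rig import order; print(order.finish_job())"
```

```text
the job is handed in; nothing more can be done
None
```

Both fallen tiles, the grey-green one and the pink one, are standing upright on their feet again. I pushed each over by the inner face of its bare foot with the shut fingertips. I lifted clear once it was past balance, and handed the job in at about 15 s.

**Last checks:**
- **Pink tile:** the wrist depth shows its foot level and its plate upright, with the heel within a few mm of where it was.
- **Grey-green tile:** it stands upright in the last scene and wrist pictures. I did not measure its final heel position. Part way through the push (about 15° of tilt) its heel had not slid.
- **Everything else:** by eye, the standing tiles, both look-alikes and the loose things look unmoved in the final pictures. I did not measure them.
- **Forces on the tiles:** the wrist showed about 1 N or less at the stops; I did not read it during the pushes.

**What disagreed:**
- **Tool length:** the true fingertip is about 30 mm short of the reported TCP. Both cameras suggested 36–38 mm, so I felt for the bare board, found contact at a reported z of about -8.5 mm, and corrected the pushing height by 30.5 mm.
- **Force during that check:** my last step pressed the fingertips on the board with up to about 57 N. That is under the 120 N wrist limit, but more than I intended. The 40 N limit is stated for the arm and gripper body; I took the fingers not to count.

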